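# Clamp a re-glued tablet squarely in the twin-screw press

## Robot

A 6-joint arm with a two-finger parallel gripper is mounted at the origin on the work surface. World frame = base frame: x ahead of the robot, y to its left, z up, the work surface at z = 0. Lengths are in m, angles in rad, forces in N, time in s.
With the tool pointing down it reaches from about 0.275 to 0.725 m from the base axis. Payload 5.6 kg.
Tool frame: the origin (TCP) lies midway between the tips of the shut fingers; the grasp point (between the pads) lies 19 mm behind it (tcp_to_grasp is the distance from the TCP to the grasp point, in m); z points along the fingers, y is the direction in which the jaws open and shut (so a half turn about z gives the same grasp; the last joint's range is limited). The gripper opens to 85 mm and grips with 20 to 120 N. Pads are 22 mm wide; open, the fingers measure 114 mm over their backs; the gripper's body (76 mm by 85 mm) begins 54 mm behind the grasp point. The pads swing forward as they close: fully open they stand 13 mm farther back than shut.
Start: joints at [1.487, 0.255, 0.108, 0, -1.424, -0.285], TCP at [0.198, 0.513, 0.231] pointing down, gripper open.
Joint ranges: [-2.95, 2.95], [-1.21, 1.97], [-1.09, 1.5], [-2.87, 1.71], [-2.94, -0.07], [-3.05, 3.05]. Speed limits (rad/s): [2.57, 2.57, 3.14, 3.14, 3.14, 3.14].

## Interface

Orientations are given as a rotation vector (axis times angle).
In Python, from station import move_ptp, movel, movej, gripper_open, close_gripper, hold, inverse_kinematics, get_image, calibration, MotionError, job_done, current_t, current_joint_positions, current_joint_velocities, current_joint_efforts, current_tcp_pos, current_tcp_rot, current_force, current_ft_torque, current_width, tcp_to_grasp gives the robot as it stands. The module is installed in compiled form; this text tells all that it offers. Calls block until the motion is done:
- move_ptp(position, orientation): joint-space move of the TCP to a pose.
- movel(position, orientation=None, speed=0.15, max_force=None): straight line of the TCP; orientation=None keeps the orientation; speed is the mean speed in m/s. With max_force (N) it stops when the force on the tool has changed by that much, and returns True; else False.
- movej(angles): joint-space move.
- gripper_open() and close_gripper(strength=None): open the fingers fully, or close them until they stop; strength is the grip in N (None keeps the last).
- hold(seconds).
- inverse_kinematics(position, orientation): joint angles nearest the present ones, or None.
- get_image(name): name is "scene" or "top"; returns (picture, depth): 384x512x3 uint8, red, green, blue; 384x512 float32, m along the optical axis (not along the pixel's ray), 0 where there is no reading.
- calibration(name): a dict with "fovy" (degrees; the focal length in pixels is half the picture's height over the tangent of half this angle, whatever the lens; pixels are square), "cx", "cy" (the principal point, pixels), "dist_coeffs" ([k1, k2, p1, p2, k3] as OpenCV has them; the pictures are not rectified), "R" (3x3) and "t" (3): a world point X has camera coordinates R X + t. Camera axes: x right, y down, z forward; pixel columns grow to the right and rows downward; lengths in m; the calibration is good to about 2 mm. A picture is of the moment at which its call begins. calibration takes no time and is no camera call.
A pose or a line that the arm cannot do raises MotionError and nothing moves.
- job_done(): hands the job in, once; it reports no verdict.
Readings, each from a call of its own:
- current_t(): time.
- current_joint_positions(): joint angles.
- current_joint_velocities(): joint speeds.
- current_joint_efforts(): joint torques, N m.
- current_tcp_pos(): TCP position.
- current_tcp_rot(): TCP orientation.
- current_force(): force on the tool from outside, world axes, zero at the start.
- current_ft_torque(): the same for the moment, N m.
- current_width(): finger opening in m.
Only numpy, scipy, OpenCV 4.12 (cv2) and the standard library are available. Lean on these libraries where they do the work, as an engineer would, in place of code of your own. Each camera call takes 0.05 s, during which the arm holds its last target.

## Task

Push the tray with the re-glued tablet fully home under the bar of the glueing press. Then turn the two orange knobs clockwise, alternately and in small steps so that the bar never leans by more than a degree, until the bar rests square on the tablet and presses it with about 15 newtons (28 would crack the glass). Let go, and leave the other things on the bench where they are.

Things in the scene. Friction and masses are not known exactly. Their poses are not given: they have to be found in the camera images.
- press: Fixed glueing press, base plate 270 x 330 x 12 mm. Origin on the bench straight under the middle of the bar; x is the way the tray slides home (away from the robot), y runs along the bar to the left-hand knob. Plate spans x -195 to +75 mm. Screw towers stand at y +130 and -130 mm; their grey top plates (74 x 54 mm) have the upper face 122 mm above the bench, a knob on each.
- tray: White tray that slides in the press along the press's x; origin at the middle of its underside, 13 mm above the bench, axes as the press's. It starts 45 to 80 mm out towards the robot; fully home against its stop, the origin is at x = 0 of the press. It drags with about 3 N and stays where it is left.
- tray_handle (a point): Centre of the tray's upright blue handle plate: 14 mm thick (along the press's x), 60 mm wide (y), 40 mm high, its upper edge 20 mm above this point, the tray's floor 20 mm below. The floor reaches 15 mm past this point on the robot's side.
- tray_mid (a point): Middle of the tray floor, 19 mm above the bench, under the middle of the black tablet (115 x 175 mm). The tablet lies on foam over packing of 0 to 8 mm; how thick is not given, so its face is only known to be 36 to 45 mm above the bench: find it by touching it or by the knobs' torque. The foam gives way about 1 mm for every 5 N of the bar's total push.
- bar: Steel press bar 30 x 300 x 16 mm along the press's y; origin at its centre, axes as the press's when square. Two rubber pads 34 mm square under it at y +65 and -65 mm, their undersides 18 mm below the origin. Only the knobs move it: 1 rad lowers that knob's end by 5 mm (screws 260 mm apart), so 1 rad between the knobs leans it 1.1 degrees. Both at 0: square, origin 67 mm above the bench.
- knob_l (a joint): Angle of the left-hand (press +y) orange knob, rad; grows clockwise seen from above and lowers that end of the bar; 0 to 5.5, starts at 0 to 0.4. It takes 0.09 N m to turn freely, plus 0.005 N m per newton its own screw bears (0.037 N m more at 15 N total), and stays where it is left. From first touch of both pads, about 0.6 rad more on both knobs makes 15 N.
- knob_r (a joint): Angle of the right-hand (press -y) orange knob, rad; same sense, range, start and behaviour.
- knob_l_grip (a point): Point on the left-hand knob's vertical axis at the height to grip, 159 mm above the bench, the same at every angle. The knob is a grip bar 42 mm long (this point's x), 14 mm thick (its y), 32 mm high, upper edge 7 mm above this point, on a disc of 22 mm radius whose face is 23 mm below this point.
- knob_r_grip (a point): The same for the right-hand knob.
- glue: Bystander: white glue bottle with red cap, 40 mm diameter, 85 mm high, origin at the centre of its underside.
- screw_jar: Bystander: small clear jar with blue cap, 48 mm diameter, 50 mm high, origin at the centre of its underside.
- driver: Bystander: yellow-handled screwdriver, 170 mm long, lying on the bench.
- spare_part: Bystander: small green module 60 by 35 by 12 mm, lying on the bench, origin at the centre of its underside.

How it is judged:
By the outcome, as a careful person would: the job done as asked, in the order asked, and still so for the second after the job is handed in, with the robot touching nothing.
It also fails if it takes over 72 s, if anything falls off the work surface, if the arm or the gripper's body presses on something with over 40 N, if the wrist force passes 120 N, or if a joint passes its speed limit or range.

## Working session

There is one attempt and no reset: what is moved stays moved. The work goes in short steps, each a Python script; the robot and the scene stay as the last script left them, time stands still between calls to the robot, and variables do not carry over. Pictures are saved under pics/ and viewed, and the job is handed in when it is done.

```bash
mkdir -p pics
python3 - <<'E'
from station import *
import cv2,numpy as np
for n in("scene","top"):
    p,d=get_image(n); cv2.imwrite(f"pics/{n}0.png",p[:,:,::-1]); np.savez(f"pics/{n}0.npz",p=p,d=d)
    print(n,calibration(n))
print(current_t(),tcp_to_grasp() if callable(tcp_to_grasp) else tcp_to_grasp,current_tcp_rot(),current_force(),current_ft_torque(),current_width())
E
```

```text
scene {'fovy': 46.441686026935415, 'cx': 257.0147249231833, 'cy': 187.4192422270422, 'dist_coeffs': array([0.03310348, 0.        , 0.        , 0.        , 0.        ]), 'R': array([[-0.51697417,  0.8559505 ,  0.00929793],
       [ 0.44369322,  0.27723776, -0.85221802],
       [-0.73203417, -0.43644927, -0.5231042 ]]), 't': array([ 0.30798323, -0.13125166,  1.81368869])}
top {'fovy': 51.16610623246284, 'cx': 256.56272041025545, 'cy': 191.9351798099102, 'dist_coeffs': array([-0.01578862,  0.        ,  0.        ,  0.        ,  0.        ]), 'R': array([[-0.02865371, -0.99952584, -0.01127169],
       [-0.98917255,  0.029977  , -0.14366293],
       [ 0.1439327 ,  0.00703317, -0.98956248]]), 't': array([0.02233661, 0.55406511, 1.1131649 ])}
0.1 0.0187 [ 3.08663881e+00 -5.75816651e-01 -3.56758480e-04] [ 0.07375356 -0.30668046  0.28295962] [0.01506293 0.04193973 0.03222206] 0.08522143966545782
```

View pics/scene0.png

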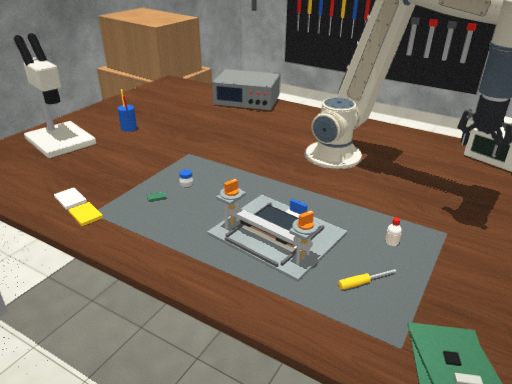

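View pics/top0.png

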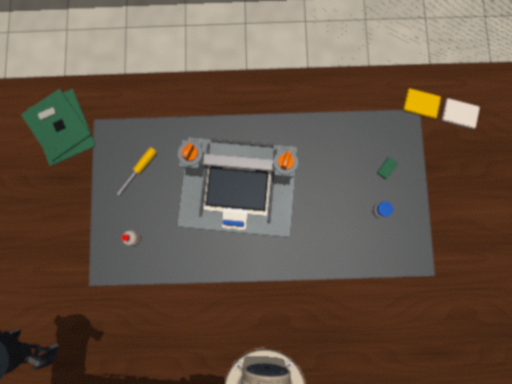

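The scene view shows the press at about (280,235). In the top view the orange knobs are at (190,152) and (287,160), the blue handle is at (233,223), and the bystanders are well clear. Next I'll localise the parts.

```bash
cat > h.py <<'E'
from station import *
import numpy as np, cv2
def K(n):
    c=calibration(n); f=192/np.tan(np.radians(c['fovy'])/2)
    return np.array([[f,0,c['cx']],[0,f,c['cy']],[0,0,1]]),c['dist_coeffs'],np.array(c['R']),np.array(c['t'])
def toplane(n,uv,z):
    k,d,R,t=K(n); x=cv2.undistortPoints(np.array(uv,float).reshape(-1,1,2),k,d)[:,0]
    r=np.c_[x,np.ones(len(x))]@R; o=-R.T@t
    return o+r*((z-o[2])/r[:,2])[:,None]
def todepth(n,uv,dep):
    k,d,R,t=K(n); x=cv2.undistortPoints(np.array(uv,float).reshape(-1,1,2),k,d)[:,0]
    return (np.c_[x,np.ones(len(x))]*np.asarray(dep)[:,None]-t)@R
def proj(n,X):
    k,d,R,t=K(n); return cv2.projectPoints(np.array(X,float).reshape(-1,1,3),cv2.Rodrigues(R)[0],t,k,d)[0][:,0]
E
python3 - <<'E'
from h import *
for n in("top","scene"):
    z=np.load(f"pics/{n}0.npz");p,d=z['p'],z['d']
    c=(170,130,130,115) if n=="top" else (200,170,150,110)
    x,y,w,h=c
    cv2.imwrite(f"pics/{n}z.png",cv2.resize(p[y:y+h,x:x+w,::-1],None,fx=5,fy=5,interpolation=cv2.INTER_CUBIC))
    hsv=cv2.cvtColor(p,cv2.COLOR_RGB2HSV)
    for nm,lo,hi in(("orange",(3,150,100),(17,255,255)),("blue",(100,150,60),(130,255,255))):
        m=cv2.inRange(hsv,lo,hi); nn,l,s,ce=cv2.connectedComponentsWithStats(m)
        for i in range(1,nn):
            if s[i,4]<15: continue
            v,u=np.nonzero(l==i); P=todepth(n,np.c_[u,v],d[v,u])
            ok=(d[v,u]>0)
            print(n,nm,ce[i].round(1),s[i,4],np.median(P[ok],0).round(4),np.percentile(P[ok],[2,98],axis=0).round(3).tolist())
            top=P[(P[:,2]>np.percentile(P[:,2],98)-0.006)]
            r=cv2.minAreaRect((top[:,:2]*1000).astype(np.float32)); print("   top",top.mean(0).round(4),r)
E
```

```text
top orange [189.1 151.9] 191 [0.6506 0.18   0.1512] [[0.635, 0.164, 0.132], [0.668, 0.2, 0.169]]
   top [0.6412 0.1752 0.2133] ((520.8734130859375, 101.41755676269531), (334.2029113769531, 35.89822006225586), 31.895126342773438)
top orange [285.8 160.4] 198 [ 0.6203 -0.0738  0.1381] [[0.603, -0.094, 0.133], [0.639, -0.057, 0.169]]
   top [ 0.6156 -0.0725  0.1955] ((514.949462890625, -37.931243896484375), (13.572309494018555, 262.52752685546875), 71.22660827636719)
top blue [384.9 208.6] 168 [ 0.4937 -0.355   0.0504] [[0.476, -0.374, 0.045], [0.513, -0.337, 0.055]]
   top [ 0.4934 -0.3523  0.0605] ((453.2005615234375, -186.32891845703125), (38.86424255371094, 388.5677795410156), 13.64471435546875)
top blue [232.7 222.8] 55 [0.4663 0.0744 0.0585] [[0.462, 0.049, 0.055], [0.472, 0.1, 0.063]]
   top [0.4663 0.0743 0.0594] ((466.166748046875, 74.23601531982422), (50.6824836730957, 7.7242512702941895), 82.38583374023438)
scene orange [276.4 221.5] 41150 [0.5024 0.0511 0.0012] [[-0.361, -1.15, -0.003], [0.94, 0.68, 0.005]]
   top [ 0.489  -0.0595  0.0056] ((553.2921752929688, -263.315551757
[... 1253 characters left out ...]
14)
scene blue [127. 118.] 378 [ 0.2717 -0.8577  0.062 ] [[0.229, -0.9, 0.007], [0.29, -0.842, 0.103]]
   top [ 0.2586 -0.8734  0.1006] ((256.3625183105469, -876.7586669921875), (70.0655746459961, 60.90629959106445), 33.29287338256836)
scene blue [185.3 173.4] 85 [ 0.5013 -0.3531  0.0505] [[0.456, -0.385, 0.026], [0.517, -0.336, 0.056]]
   top [ 0.5196 -0.3364  0.068 ] ((1019.577392578125, 90.960693359375), (1414.2152099609375, 35.28858184814453), 40.58120346069336)
scene blue [297.6 206.1] 169 [0.4723 0.0734 0.0482] [[0.463, 0.047, 0.024], [0.479, 0.104, 0.062]]
   top [0.4938 0.087  0.0768] ((993.3278198242188, 326.18707275390625), (1201.0892333984375, 47.4234619140625), 25.60651206970215)
```

Run:
```python
from h import *
for n in("top","scene"):
    z=np.load(f"pics/{n}0.npz");p,d=z['p'],z['d']
    hsv=cv2.cvtColor(p,cv2.COLOR_RGB2HSV)
    v,u=np.mgrid[:384,:512]; v,u=v.ravel(),u.ravel()
    P=todepth(n,np.c_[u,v],d.ravel()); H=hsv.reshape(-1,3).astype(int)
    orange=(H[:,0]>2)&(H[:,0]<18)&(H[:,1]>150)
    for nm,c in(("L",(.655,.183)),("R",(.621,-.075))):
        near=np.hypot(P[:,0]-c[0],P[:,1]-c[1])<.06
        for lab,m in(("bartop",near&(abs(P[:,2]-.166)<.006)),("disc",near&orange&(abs(P[:,2]-.136)<.004)),("plate",near&(abs(P[:,2]-.122)<.004)&(H[:,1]<90))):
            q=(P[m][:,:2]*1000).astype(np.float32)
            if len(q)<5: continue
            r=cv2.minAreaRect(q); print(n,nm,lab,m.sum(),q.mean(0).round(1),P[m][:,2].mean().round(4),[np.round(a,1) for a in r])
    m=(abs(P[:,0]-.47)<.03)&(abs(P[:,1]-.074)<.045)&(P[:,2]>.054)&(P[:,2]<.064)
    q=(P[m][:,:2]*1000).astype(np.float32); r=cv2.minAreaRect(q); print(n,"handle",m.sum(),q.mean(0),[np.round(a,1) for a in r])
    # steel bar top
    m=(abs(P[:,0]-.635)<.05)&(abs(P[:,1]-.055)<.085)&(P[:,2]>.062)&(P[:,2]<.08)
    q=(P[m][:,:2]*1000).astype(np.float32); r=cv2.minAreaRect(q); print(n,"bar",m.sum(),q.mean(0),P[m][:,2].mean(),[np.round(a,1) for a in r])
```

```text
top L bartop 86 [654.4 182.9] 0.1655 [array([654.9, 183.5]), array([14.6, 40.6]), np.float64(60.0)]
top L disc 73 [650.2 176.6] 0.136 [array([652. , 183.3]), array([39.5, 34.9]), np.float64(81.2)]
top L plate 136 [647.1 182. ] 0.1229 [array([654.6, 183.8]), array([66.9, 73.8]), np.float64(82.3)]
top R bartop 84 [622.2 -74.2] 0.1655 [array([623.3, -74.7]), array([13.2, 42. ]), np.float64(69.7)]
top R disc 110 [621.  -74.7] 0.136 [array([621.8, -74.5]), array([39.8, 39.4]), np.float64(31.4)]
top R plate 130 [618.5 -74.8] 0.1227 [array([623.3, -73.6]), array([64.2, 74.8]), np.float64(83.5)]
top handle 103 [469.00937   75.663155] [array([469.1,  75.7]), array([59.4, 13.9]), np.float64(82.5)]
top bar 668 [638.11224  54.27451] 0.07286279539910066 [array([639.1,  55.1]), array([171.4,  32.8]), np.float64(83.5)]
scene L bartop 75 [656.8 184.4] 0.1651 [array([655.7, 183.7]), array([15.1, 40.7]), np.float64(62.6)]
scene L disc 70 [662.9 189.3] 0.1365 [array([661.6, 186.1]), array([26.8, 37.2]), np.float64(28.4)]
scene L plate 106 [677.4 187. ] 0.1223 [array([658.7, 184.3]), array([71.7, 64. ]), np.float64(0.8)]
scene R bartop 56 [624.7 -72.5] 0.1652 [array([623.8, -73.2]), array([14.9, 40. ]), np.float64(69.5)]
scene R disc 54 [631.4 -66.5] 0.1366 [array([631. , -66.8]), array([20.8, 37.1]), np.float64(48.5)]
scene R plate 88 [642.4 -67.1] 0.1224 [array([620.9, -74.1]), array([66.3, 79.9]), np.float64(81.6)]
scene handle 65 [470.23245   77.400024] [array([467.4,  76.5]), array([56.1, 21.1]), np.float64(84.3)]
scene bar 518 [642.73193   56.666336] 0.07247567989681454 [array([638.5,  55.1]), array([173.5,  35.9]), np.float64(82.1)]
```

View pics/topz.png

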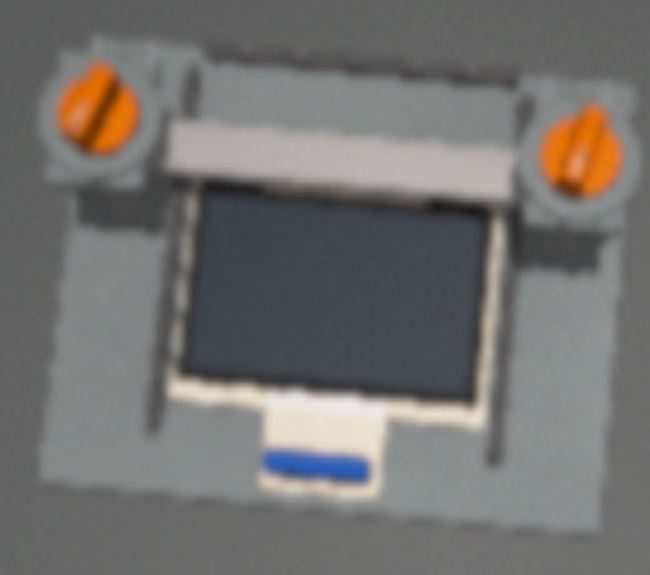

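View pics/scenez.png

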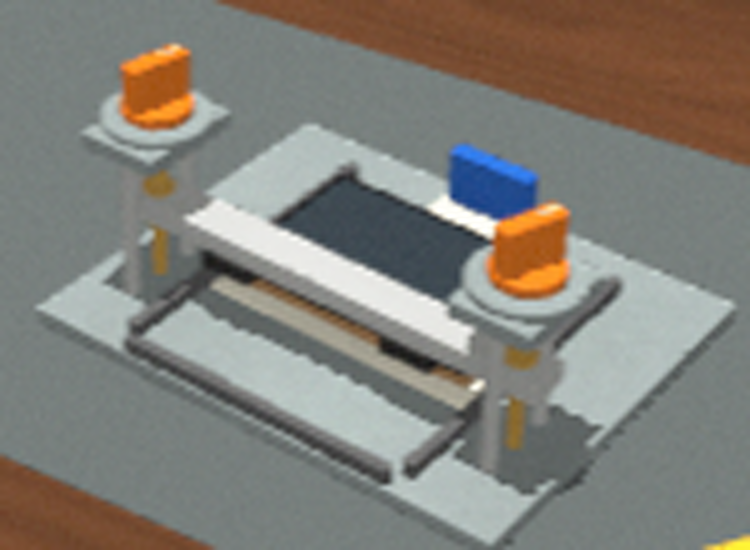

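The zoomed top view shows the knob grips at about (190,152) and (287,160), the handle at (233,223), and the tablet face clear of the bar. The press heading comes out at about -7°. Next: tablet depth height and pose feasibility.

```bash
cat >> h.py <<'E'
from scipy.spatial.transform import Rotation as Ro
KL=np.array([.6552,.1836]); KR=np.array([.6236,-.0740])
_e=(KL-KR)/np.linalg.norm(KL-KR); ey=_e; ex=np.array([_e[1],-_e[0]]); PSI=np.arctan2(ex[1],ex[0]); O=(KL+KR)/2
def W(px,py): return O+px*ex+py*ey
def rot(yaw): return (Ro.from_euler('z',yaw)*Ro.from_euler('x',np.pi)).as_rotvec()
def rk(a): return rot(PSI-a)   # tool for knob at angle a
E
python3 - <<'E'
from h import *
print("PSI",PSI,O)
for n in("top","scene"):
    z=np.load(f"pics/{n}0.npz");p,d=z['p'],z['d']
    v,u=np.mgrid[:384,:512]; P=todepth(n,np.c_[u.ravel(),v.ravel()],d.ravel())
    q=np.c_[(P[:,:2]-O)@ex,(P[:,:2]-O)@ey,P[:,2]]; g=p.reshape(-1,3).astype(int)
    hsv=cv2.cvtColor(p,cv2.COLOR_RGB2HSV).reshape(-1,3).astype(int)
    m=(abs(q[:,0]+.07)<.03)&(abs(q[:,1])<.07)&(g.max(1)<90)
    print(n,"tablet z",m.sum(),np.median(q[m,2]),q[m,2].std())
    m=(abs(q[:,0]+.07)<.08)&(abs(q[:,1])<.12)&(g.max(1)<90)&(abs(q[:,2]-.04)<.006)
    print("tablet ext",np.percentile(q[m],[1,99],axis=0).round(4))
    m=(abs(q[:,0]+.17)<.02)&(abs(q[:,1])<.04)&(abs(q[:,2]-.059)<.004)&(hsv[:,0]>95)&(hsv[:,0]<135)&(hsv[:,1]>100)
    print("handle",np.percentile(q[m],[2,50,98],axis=0).round(4))
    m=(abs(q[:,0]+.14)<.06)&(abs(q[:,1])<.1)&(g.min(1)>180)&(abs(q[:,2]-.02)<.006)
    print("floor",np.percentile(q[m],[2,50,98],axis=0).round(4))
    for a in(.2,.3,.4): pass
q0=current_joint_positions()
for nm,c in(("L",KL),("R",KR)):
    for a in(0.3,1,2,3):
      for k in(0,np.pi,-np.pi):
        j=inverse_kinematics(np.r_[c,.14],rot(PSI-a+k)); print(nm,a,round(k,1),None if j is None else np.round(j,2))
E
```

```text
PSI -0.12206098213039333 [0.6394 0.0548]
top tablet z 988 0.037372121095851044 0.0021966770828385977
tablet ext [[-0.1268 -0.0835  0.0341]
 [-0.0159  0.0826  0.0424]]
handle [[-0.1781 -0.027   0.0563]
 [-0.1736 -0.0019  0.0587]
 [-0.1692  0.0265  0.0622]]
floor [[-0.1842 -0.0852  0.0152]
 [-0.1425 -0.003   0.0193]
 [-0.131   0.0778  0.0235]]
scene tablet z 265 0.038374676293648026 0.0016856515854902496
tablet ext [[-0.1276 -0.0865  0.0346]
 [-0.0601  0.0354  0.042 ]]
handle [[-0.1805 -0.0258  0.0553]
 [-0.1703  0.0011  0.0593]
 [-0.1633  0.0284  0.0627]]
floor [[-0.1896 -0.0922  0.0142]
 [-0.1656 -0.0162  0.0185]
 [-0.1507  0.0885  0.0233]]
L 0.3 0 [ 0.5   0.55  0.32  0.   -1.34  0.65]
L 0.3 3.1 [ 0.5   0.55  0.32 -0.   -1.34 -2.49]
L 0.3 -3.1 [ 0.5   0.55  0.32  0.   -1.34 -2.49]
L 1 0 [ 0.5   0.55  0.32  0.   -1.34 -0.05]
L 1 3.1 None
L 1 -3.1 None
L 2 0 [ 0.5   0.55  0.32  0.   -1.34 -1.05]
L 2 3.1 [ 0.5   0.55  0.32  0.   -1.34  2.09]
L 2 -3.1 [ 0.5   0.55  0.32 -0.   -1.34  2.09]
L 3 0 [ 0.5   0.55  0.32  0.   -1.34 -2.05]
L 3 3.1 [ 0.5   0.55  0.32  0.   -1.34  1.09]
L 3 -3.1 [ 0.5   0.55  0.32  0.   -1.34  1.09]
R 0.3 0 [ 0.13  0.45  0.15  0.   -1.28  1.02]
R 0.3 3.1 [ 0.13  0.45  0.15 -0.   -1.28 -2.12]
R 0.3 -3.1 [ 0.13  0.45  0.15 -0.   -1.28 -2.12]
R 1 0 [ 0.13  0.45  0.15  0.   -1.28  0.32]
R 1 3.1 [ 0.13  0.45  0.15 -0.   -1.28 -2.82]
R 1 -3.1 [ 0.13  0.45  0.15  0.   -1.28 -2.82]
R 2 0 [ 0.13  0.45  0.15  0.   -1.28 -0.68]
R 2 3.1 [ 0.13  0.45  0.15  0.   -1.28  2.46]
R 2 -3.1 [ 0.13  0.45  0.15 -0.   -1.28  2.46]
R 3 0 [ 0.13  0.45  0.15  0.   -1.28 -1.68]
R 3 3.1 [ 0.13  0.45  0.15  0.   -1.28  1.46]
R 3 -3.1 [ 0.13  0.45  0.15  0.   -1.28  1.46]
```

Run:
```python
from h import *
c=W(-.095,0); r=rot(PSI)
close_gripper(20)
move_ptp(np.r_[c,.10],r)
f0=np.array(current_force());print(current_t(),f0,current_tcp_pos(),current_width())
movel(np.r_[c,.050],speed=.1)
f0=np.array(current_force()); print(current_t(),f0)
s=movel(np.r_[c,.033],speed=.015,max_force=2)
print(s,current_t(),current_tcp_pos(),np.array(current_force())-f0)
hold(.1);print(current_tcp_pos(),np.array(current_force())-f0)
movel(np.r_[c,.075],speed=.15)
print(current_t())
```

```text
2.95 [ 0.02284048 -0.15982129  0.13221895] [0.5452435  0.06716243 0.10026426] 8.590817420775845e-05
3.6 [-0.88569743  0.18563335  0.90267694]
True 4.4667 [0.54500631 0.06631232 0.03601305] [0.7687207  0.25074523 3.10139122]
[0.54498816 0.06632816 0.03602488] [ 0.86942543 -0.21865388  3.18869662]
4.9833
```

Run:
```python
from h import *
g=lambda: ((np.array(current_tcp_pos())[:2]-O)@ex).round(4)
movel(np.r_[W(-.215,0),.075],speed=.25)
movel(np.r_[W(-.215,0),.034],speed=.15)
f0=np.array(current_force())
s=movel(np.r_[W(-.125,0),.034],speed=.07,max_force=12)
print(s,current_t(),g(),(np.array(current_force())-f0))
if not s:
    s=movel(np.r_[W(-.085,0),.034],speed=.03,max_force=10)
    hold(.1);print(s,current_t(),g(),(np.array(current_force())-f0))
p,d=get_image("top"); cv2.imwrite("pics/push.png",cv2.resize(p[120:250,160:320,::-1],None,fx=4,fy=4,interpolation=cv2.INTER_CUBIC))
```

```text
False 7.475 -0.1248 [-0.17814386  0.29088387 -0.97087069]
True 8.0583 -0.1211 [-0.25875668 -0.58425604 -1.9172961 ]
```

View pics/push.png

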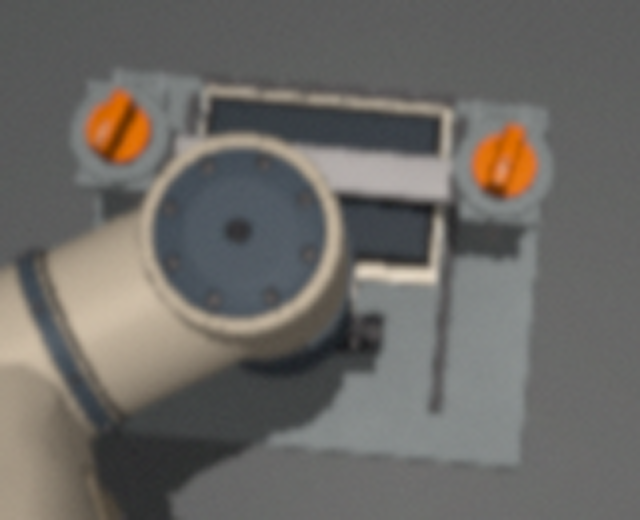

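The tray now lies under the bar, with tablet showing on both sides of it. The contact reading fell to about 0 after the stop, so I'll repeat the push gently to confirm it's home.

Run:
```python
from h import *
g=lambda: ((np.array(current_tcp_pos())[:2]-O)@ex).round(4)
f0=np.array(current_force())
for i in range(2):
    s=movel(np.r_[W(-.105,0),.034],speed=.02,max_force=10)
    print(s,current_t(),g(),(np.array(current_force())-f0)[:2]@ex)
hold(.1);print(g(),(np.array(current_force())-f0)[:2]@ex)
movel(np.r_[W(-.14,0),.034],speed=.1)
movel(np.r_[W(-.15,0),.19],speed=.3)
gripper_open()
move_ptp(np.r_[KR,.19],rk(.23))
p,d=get_image("scene"); cv2.imwrite("pics/home_s.png",cv2.resize(p[160:290,190:370,::-1],None,fx=4,fy=4,interpolation=cv2.INTER_CUBIC))
p,d=get_image("top");np.savez("pics/home.npz",p=p,d=d)
print(current_t(),current_ft_torque(),current_tcp_pos())
```

```text
True 8.4667 -0.1209 0.40143185687678096
True 8.8 -0.121 -0.39268039312698927
-0.1212 0.6791004473681252
11.6083 [0.03082969 0.03678367 0.01133093] [ 0.62343286 -0.07327314  0.1903147 ]
```

View pics/home_s.png

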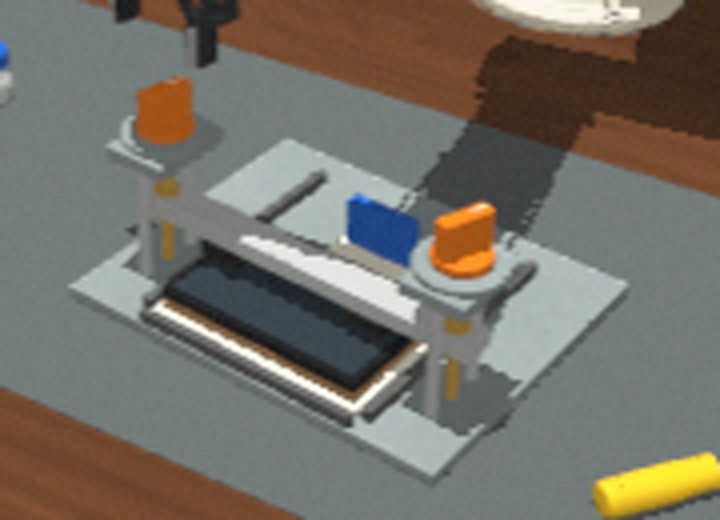

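Picture: the tray's far edge sits against the stop rail at about (260,370), and the handle stands free at (385,232). On to the knobs.

```bash
cat >> h.py <<'E'
ZG=.1425
def tz(): return round(float(current_ft_torque()[2]),4)
def turn(side,a0,steps,strength=35):
    c={'L':KL,'R':KR}[side]
    move_ptp(np.r_[c,.185],rk(a0))
    movel(np.r_[c,ZG],speed=.12)
    b=tz(); close_gripper(strength); b2=tz(); w=current_width()
    out=[]
    for a in steps:
        move_ptp(np.r_[c,ZG],rk(a)); 
        t1=tz(); hold(.05); out.append((a,t1,tz()))
    R=Ro.from_rotvec(current_tcp_rot()).as_matrix(); yaw=np.arctan2(R[1,0],R[0,0])
    print(side,"t0",b,b2,"w",round(w,4),out,"a_end",round(PSI-yaw,3),"F",np.round(current_force(),1))
    gripper_open(); movel(np.r_[c,.185],speed=.15)
    print("t",current_t())
E
python3 - <<'E'
from h import *
turn('R',.23,[.5,.85])
E
```

```text
R t0 0.0443 -0.0516 w 0.0129 [(0.5, -0.078, -0.0848), (0.85, -0.0654, -0.0844)] a_end 0.851 F [-5.  -8.2  3.2]
t 15.0333
```

Run:
```python
from h import *
turn('L',.40,[.9,1.4])
p,d=get_image("top"); np.savez("pics/k1.npz",p=p,d=d)
cv2.imwrite("pics/k1.png",cv2.resize(p[120:250,160:320,::-1],None,fx=5,fy=4,interpolation=cv2.INTER_CUBIC))
p,d=get_image("scene"); np.savez("pics/k1s.npz",p=p,d=d)
cv2.imwrite("pics/k1s.png",cv2.resize(p[160:290,190:370,::-1],None,fx=4,fy=4,interpolation=cv2.INTER_CUBIC))
```

```text
L t0 0.009 0.0757 w 0.0134 [(0.9, -0.0133, -0.1167), (1.4, -0.1247, -0.1256)] a_end 1.401 F [-7.9 -5.4  5.3]
t 19.525
```

View pics/k1s.png

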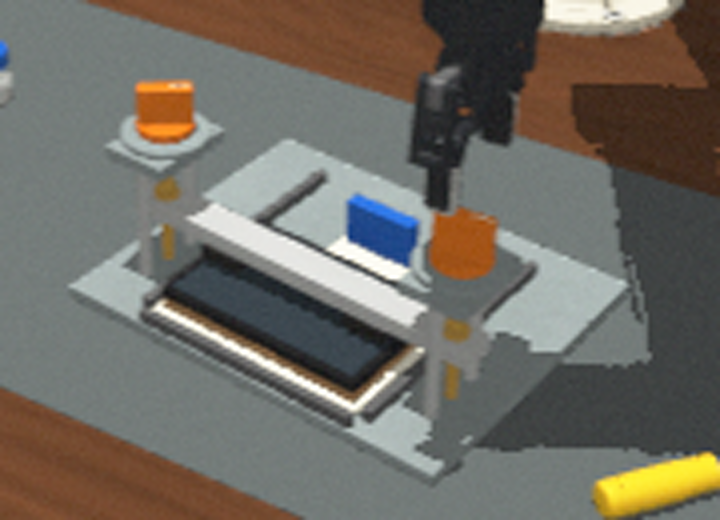

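View pics/k1.png

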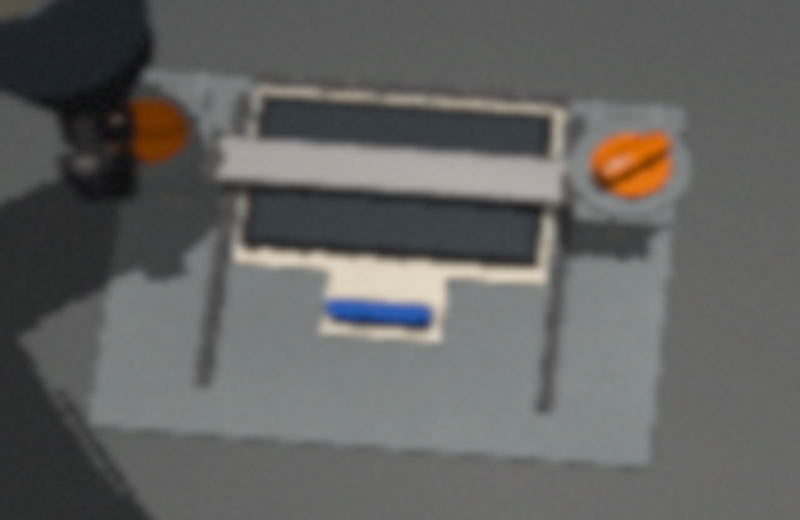

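The top view shows the right knob turned as commanded. The grip side force points to the true knob axis being slightly toward -x, so I'll shift the grip 1 mm and continue.

```bash
cat >> h.py <<'E'
KL=KL+[-.001,-.0004]; KR=KR+[-.001,-.0004]
E
python3 - <<'E'
from h import *
turn('R',.85,[1.4,1.95])
turn('L',1.40,[1.9,2.3])
E
```

```text
R t0 0.0046 -0.0352 w 0.0134 [(1.4, -0.0917, -0.1661), (1.95, -0.0706, -0.1201)] a_end 1.951 F [-4.4 -1.9  3.6]
t 24.2
L t0 -0.0205 -0.026 w 0.0129 [(1.9, -0.1261, -0.1447), (2.3, -0.1338, -0.147)] a_end 2.294 F [-5.3 -0.3  5.7]
t 28.6167
```

```bash
cat >> h.py <<'E'
KL=KL+[-.0005,0]; KR=KR+[-.0005,0]
def turn2(side,a0,steps,strength=35,up=.185):
    c={'L':KL,'R':KR}[side]
    move_ptp(np.r_[c,.185],rk(a0))
    b=[]
    for i in range(4): hold(.03); b.append(tz())
    movel(np.r_[c,ZG],speed=.12)
    close_gripper(strength); b2=tz()
    print(side,"free",np.mean(b).round(4),np.std(b).round(4),"closed",b2)
    for a in steps:
        move_ptp(np.r_[c,ZG],rk(a)); o=[]
        for i in range(5): hold(.03); o.append(tz())
        print(a,np.mean(o[1:]).round(4),np.std(o[1:]).round(4))
    print("F",np.round(current_force(),1))
    gripper_open(); movel(np.r_[c,up],speed=.15)
    print("t",current_t())
E
python3 - <<'E'
from h import *
turn2('R',1.95,[2.15,2.35,2.55])
E
```

```text
R free -0.0089 0.0121 closed -0.1277
2.15 -0.044 0.0484
2.35 -0.0473 0.0306
2.55 -0.0296 0.0341
F [ 0.6 -3.9  3.9]
t 33.475
```

Run:
```python
from h import *
turn2('L',2.3,[2.5,2.7,2.85])
```

```text
L free 0.0264 0.0211 closed 0.0082
2.5 -0.0243 0.0258
2.7 -0.0106 0.0218
2.85 -0.1056 0.0193
F [ 2.1 -4.4  2.4]
t 38.2917
```

```bash
cat >> h.py <<'E'
def turn3(side,a0,a1,n=4,s=.03,strength=35,back=True,final=None):
    c={'L':KL,'R':KR}[side]
    move_ptp(np.r_[c,.185],rk(a0)); movel(np.r_[c,ZG],speed=.12)
    close_gripper(strength); t0=current_t()
    move_ptp(np.r_[c,ZG],rk(a1)); a=a1; print("big",current_t()-t0)
    for sg in ((1,-1) if back else (1,)):
        o=[]
        for i in range(n):
            a+=sg*s; move_ptp(np.r_[c,ZG],rk(a)); x=[tz()]
            for k in range(3): hold(.01); x.append(tz())
            o.append(np.mean(x).round(4))
        print(side,sg,round(a,3),o,"t",round(current_t(),2))
    if final is not None: move_ptp(np.r_[c,ZG],rk(final))
    print("F",np.round(current_force(),1))
    gripper_open(); movel(np.r_[c,.185],speed=.15)
    print("t",current_t())
E
python3 - <<'E'
from h import *
turn3('R',2.55,2.87,n=4,s=.03,final=3.0)
E
```

```text
big 0.4084000000000003
R 1 2.99 [np.float64(-0.0767), np.float64(-0.0614), np.float64(-0.0484), np.float64(-0.0669)] t 41.97
R -1 2.87 [np.float64(0.1189), np.float64(0.0996), np.float64(0.088), np.float64(0.0913)] t 43.07
F [ 2.3 -6.3  0.4]
t 44.4417
```

Run:
```python
from h import *
turn3('L',2.85,2.97,n=1,s=.03,back=False)
close_gripper(20)
c=W(-.045,0.0)
move_ptp(np.r_[c,.10],rot(PSI)); movel(np.r_[c,.045],speed=.12); hold(.15)
f0=np.mean([current_force() for i in range(3)],axis=0)
s=movel(np.r_[c,.030],speed=.015,max_force=2.5)
print(s,current_t(),current_tcp_pos(),np.array(current_force())-f0)
hold(.05);print(current_tcp_pos(),np.array(current_force())-f0)
movel(np.r_[c,.075],speed=.15); print(current_t(),f0)
```

```text
big 0.25
L 1 3.0 [np.float64(-0.0617)] t 47.13
F [ 0.8 -5.   2.4]
t 48.2583
True 53.1417 [0.594631   0.06025187 0.03438944] [-2.04915672  0.50717457  4.8099614 ]
[0.59465291 0.06024275 0.03437221] [-0.66695915  0.88448621  5.26429838]
53.6167 [0.15184357 0.30517202 0.00782598]
```

The second touch agrees with the bar pressing: the face is at 34.37 mm, against a pad level of 34.0 mm from the knob angles. It was about 36.8 mm free, so the force is roughly 12–14 N. I'll add 0.1 rad on each knob and finish.

Run:
```python
from h import *
movel(np.r_[W(-.06,0),.19],speed=.4)
gripper_open()
def q(side,a0,a1):
    c={'L':KL,'R':KR}[side]
    move_ptp(np.r_[c,.18],rk(a0)); movel(np.r_[c,ZG],speed=.15)
    close_gripper(35); move_ptp(np.r_[c,ZG],rk(a1)); hold(.1); print(side,tz(),np.round(current_force(),1))
    gripper_open(); movel(np.r_[c,.185],speed=.2); print(current_t())
q('R',3.0,3.1); 
if current_t()<65: q('L',3.0,3.1)
movel(np.r_[W(-.05,.2),.25],speed=.3)
p,d=get_image("top"); np.savez("pics/fin.npz",p=p,d=d); cv2.imwrite("pics/fin.png",p[:,:,::-1])
p,d=get_image("scene"); np.savez("pics/fins.npz",p=p,d=d); cv2.imwrite("pics/fins.png",cv2.resize(p[150:300,180:380,::-1],None,fx=4,fy=4,interpolation=cv2.INTER_CUBIC)); print(current_t())
```

```text
R -0.0481 [ 0.5 -5.2  1.7]
59.6417
L -0.0637 [-1.  -5.3  3. ]
63.1083
63.7167
```

View pics/fin.png

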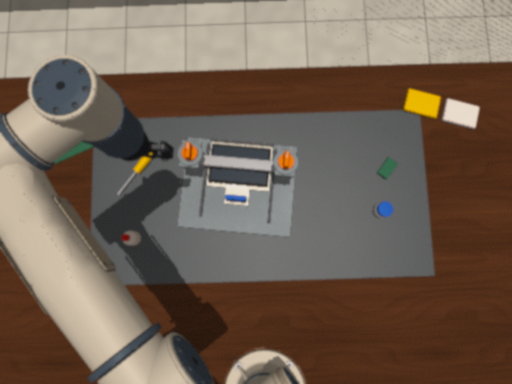

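View pics/fins.png

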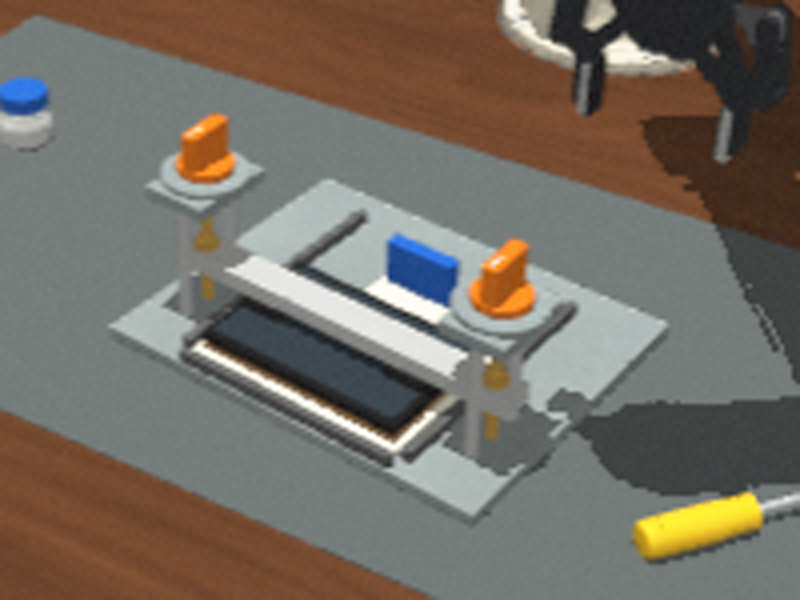

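Both knobs, at top-view (190,152) and (287,160), now lie parallel to the press's x, which is about 3.1 rad. The tray is home and the bystanders haven't moved. I'll check the knob angles offline before handing in.

Run:
```python
from h import *
for n,f in(("top","fin"),("scene","fins")):
    z=np.load(f"pics/{f}.npz");p,d=z['p'],z['d']
    v,u=np.mgrid[:384,:512]; P=todepth(n,np.c_[u.ravel(),v.ravel()],d.ravel())
    for nm,c in(("L",KL),("R",KR)):
        m=(np.hypot(P[:,0]-c[0],P[:,1]-c[1])<.035)&(abs(P[:,2]-.166)<.006)
        r=cv2.minAreaRect((P[m][:,:2]*1000).astype(np.float32)); X=P[m][:,:2]-P[m][:,:2].mean(0); w,V=np.linalg.eigh(X.T@X); e=V[:,1]
        a=(PSI-np.arctan2(e[1],e[0]))%np.pi; print(n,nm,[np.round(x,1) for x in r],"angle mod pi",a.round(3))
job_done(); print(current_t())
```

```text
top L [array([654.1, 183.4]), array([13.7, 39.6]), np.float64(84.2)] angle mod pi 3.099
top R [array([622.9, -74.8]), array([13.4, 40.9]), np.float64(86.4)] angle mod pi 3.097
scene L [array([653.8, 184.1]), array([14. , 43.4]), np.float64(87.6)] angle mod pi 3.11
scene R [array([623.2, -72.2]), array([14.4, 42.1]), np.float64(84.9)] angle mod pi 3.087
the job is handed in; nothing more can be done
the job is handed in; nothing more can be done
```

I pushed the tray home and closed the press onto the tablet, then handed the job in. The clock read 63.7 s at the last picture, just before that. I estimate the bar presses at 14–16 N, but that comes from heights rather than a direct force reading.

- **Tray:** it stopped against its rail, and two more gentle pushes to about 10 N moved it no further.
- **Knobs:** I turned them alternately, from about 0.40 (left) and 0.23 (right) to 3.10 rad each. The difference between them stayed within about 0.55 rad, a lean of about 0.6°. The final pictures put both knobs at 3.09 to 3.11 rad, so the bar is square.
- **Pressing force:** I worked it out from touching the tablet before and after clamping. Its face was at about 36.8 mm free. At 3.0 rad it was 34.4 mm by touch, while the knob angles put the pads at 34.0 mm. That gave 12–14 N, so I added 0.1 rad on each knob.
- **Torque check that failed:** the wrist torque readings were too noisy to confirm the force. A forward and back test on the right knob gave about 0.08 N m, below even the stated free-running 0.09.
- **Clearance:** the gripper is open and clear of everything, and the other things on the bench look unmoved in the last pictures.

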